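# Hold the long glass cell in the photometer's light path

### The job

Lift the clear lid of the cell case open until it rests back on its stop, and leave it open. Then take the one long cell out of the case, gripping it by its two broad frosted faces only, never touching its clear end windows, and hold it upright in the open light path of the photometer, about midway between lamp and detector, so that the light goes in squarely through the middle of one end window and out of the other. Do not let the cell touch the photometer, leave everything else where it stands, and finish while still holding the cell still in the beam.

Things in the scene. Friction and masses are not known exactly. Their poses are not given: they have to be found in the camera images.
- lid (a joint): Hinge of the case's lid, rad: 0 shut, grows as the lid lifts, 1.85 resting on its stop (leaning back past upright). It turns freely: let go before about 1.55 it falls shut, past about 1.65 it falls back onto the stop. The lid (140 g) is a clear 150 x 212 x 5 mm plate.
- lid_tab (a point): Grip point on the lid's metal pull tab, a bar 16 mm wide (y, along the hinge), 10 mm thick, 40 mm long, out of the middle of the lid's front edge in the lid's plane. The point is at mid-width and mid-thickness, 27 mm from the lid's edge, 13 mm from the tip. Axes turn with the lid: x to the hinge, z up when shut. Pinched across y from above, it turns between the fingers as the lid swings.
- lid_hinge (a point): Middle of the lid's hinge line, on the far top edge of the case, 177 mm from the tab's grip point; y along the hinge. With the lid shut, the tab lies to its -x.
- case: Fixed grey case, 150 (x) x 212 (y) x 66 mm high, walls 6 mm; origin at the centre of its underside, x from its tab side to the hinge, z up. Three slots along y (at -62, 0, 62 mm, x = 0) hold three cells upright, undersides 6 mm above the case's; the slotted insert's top is 10 mm above it; play 1.5 mm. Which slot holds which cell varies. All inside is below the rim.
- cell_center (a point): Centre (26 mm above the underside) of the long cell, the one to take: glass, 12.5 (x) x 42.5 (y) x 52 mm high, 30 to 55 g, upright in a slot of the case. Its frosted faces are the broad ones looking to +x and -x (12.5 mm apart, 39.5 mm long, the lower 45 mm); its clear windows are the narrow ends looking to +y and -y; a white cover, 10.5 mm wide, is the top 7 mm.
- cell: The same long cell as a body; origin at the centre of its underside, axes as at its centre point.
- cell_windows: The two clear end windows of the long cell (10.5 mm wide, 43 mm high, at its +y and -y ends), not to be touched by the fingers; same frame as the cell.
- light_path (a point): The point of the photometer's light axis midway between lamp and detector, 110 mm above the table. The light runs along this point's y axis, level; z up. The black snouts of lamp and detector (36 mm across) end 70 mm to either side of it along y.
- photometer: Fixed open-path photometer on the table: base plate 90 (x) x 280 (y) x 12 mm high; at +y the lamp housing (64 x 58 mm, up to 142 mm above the table), at -y the detector housing (64 x 50 mm, up to 134 mm), facing each other across 140 mm of open space. Origin at the centre of its underside.
- short_a_center (a point): Bystander: a short cell, 12.5 x 12.5 x 52 mm high, standing in another slot of the case; point half-way up.
- short_b_center (a point): Bystander: a second such short cell in the remaining slot; point half-way up.
- flask_a: Bystander: small stoppered glass bottle, 48 mm across, 85 mm high, standing nearer the robot than the case and the photometer; origin at the centre of its underside.
- flask_b: Bystander: stoppered glass bottle, 56 mm across, 100 mm high; origin at the centre of its underside.
- flask_c: Bystander: another such bottle, 56 mm across, 100 mm high; origin at the centre of its underside.
- beaker: Bystander: open glass beaker, 70 mm across, 90 mm high; origin at the centre of its underside.
- tissue_box: Bystander: cardboard box, 75 x 115 x 45 mm high; origin at the centre of its underside.
- wash_bottle: Bystander: white wash bottle, 64 mm across, 185 mm high with its spout; origin at the centre of its underside.

How it is judged:
On the way, in this order (a step that is already met when the one before it is completed fails the run):
1. the lid is open and resting on its stop (value of joint lid above 1.78 rad and velocity of joint lid between -0.1 and 0.1 rad/s), for 0.2 s.
2. the long cell is lifted clear of the case in the fingers, the lid still open (value of joint lid above 1.78 rad and z of cell_center in the frame of case above 0.09 m and contact force between the fingers and cell above 1 N), for 0.2 s.
At the end, for the whole second after the job is handed in: Lid on its stop (over 1.78 rad). The long cell held still by its frosted faces, touching nothing else, centre within 5.5 mm sideways and 12 mm in height of the light axis, within 30 mm of midway, upright and in line with the light within 0.12 rad (value of joint lid above 1.78 rad and x of cell_center in the frame of light_path between -0.0055 and 0.0055 m and y of cell_center in the frame of light_path between -0.03 and 0.03 m and z of cell_center in the frame of light_path between -0.012 and 0.012 m and angle between cell's own z axis and vertical below 0.12 rad and angle between the y axis of cell and the y axis of light_path, either way round below 0.12 rad and contact force between the fingers and cell above 1 N and contact force between the fingers and cell_windows below 0.5 N and contact force between cell and photometer below 0.1 N and linear speed of cell below 0.02 m/s); the arm keeps its last pose, push and grip.
It fails at once if the fingers touch the cell's clear end windows (contact force between the fingers and cell_windows above 0.5 N).
It fails at once if the cell knocks against the photometer (contact force between cell and photometer above 0.5 N).
It fails at once if a bystander is displaced by more than 25 mm (distance of any of short_a_center, short_b_center, flask_a, flask_b, flask_c, beaker, tissue_box, wash_bottle from where it was at the start of the episode above 0.025 m).
It also fails if it takes over 61 s, if anything falls off the work surface, if the arm or the gripper's body presses on something with over 40 N, if the wrist force passes 120 N, or if a joint passes its speed limit or range.

### The arm

A 6-joint arm with a two-finger parallel gripper is mounted at the origin on the work surface. World frame = base frame: x ahead of the robot, y to its left, z up, the work surface at z = 0. Lengths are in m, angles in rad, forces in N, time in s.
With the tool pointing down it reaches from about 0.35 to 0.775 m from the base axis. Payload 7.3 kg.
Tool frame: the origin (TCP) lies at the very end of the fingers, on their centre line; the grasp point (between the pads) lies 19 mm behind it; z points along the fingers, y is the direction in which the jaws open and shut (so a half turn about z gives the same grasp; the last joint's range is limited). The gripper opens to 92 mm and grips with 3 to 60 N. Pads are 19 mm wide; open, the fingers measure 130 mm over their backs; the gripper's body (75 mm by 190 mm) begins 47 mm behind the grasp point.
Start: joints at [-1.38, 0.342, 1.524, -0, 1.275, -0.146], TCP at [0.174, -0.496, 0.227] pointing down, gripper open.
Joint ranges: [-2.53, 2.53], [-0.77, 2.02], [0.04, 2.7], [-1, 4.14], [0.28, 2.66], [-3.11, 3.11]. Speed limits (rad/s): [2.57, 2.57, 3.14, 3.14, 3.14, 3.14].

### API

Orientations are given as [roll, pitch, yaw] about the fixed x, y, z axes, in that order (R = Rz(yaw) Ry(pitch) Rx(roll)).
In Python, from cell import robot gives the robot as it stands. The module is installed in compiled form; this text tells all that it offers.
- The arm moves only by the tool carry_out, never from a script. Its argument "series" is a list of rows, each an object with "jaw": the opening in per cent of the stroke, from 0 (shut) to 100 (fully open); "travel": the shift along the tool's x, y, z in units of 60 mm (1.0 is 60 mm), a list of three; "twist": the turn about the tool's z in units of 6 degrees (1.0 is 6 degrees). A call has 1 to 8 rows; each row shifts and turns the commanded pose from where the row before left it, along the tool's axes as they then stand; what a row does not reach is not made up. A row lasts 1/8 s, in which the tool goes at most 62.5 mm and 10.7 degrees, less where a joint would pass 70% of its speed; a pose out of reach is approached as far as the arm can. A call is refused whole if a number of a shift passes 1 or a number of a turn 1, either way. A call with a gripper value outside its range is refused whole. The fingers move at their own pace and stop on an object; "squeeze" is the grip in N (left out, the last holds). Time passes only in rows, so rows that do not move let the fingers close. It gives the time, the measured TCP pose, the force and the opening at its end, in the units of the state.
- robot.observe(): the state, without advancing time (a new reading comes with each control period).
- robot.read_camera(name): name is "scene" or "top" or "wrist"; returns the picture (420x560x3 uint8, blue, green, red); there is no depth.
- robot.calibration(name): a dict with "intrinsics" (3x3 intrinsics, pixels), "k1" (the pictures are not rectified: a ray, as slopes to the right and down, at radius r is drawn at 1 + k1 r^2 times it, then the intrinsics apply), "cam_to_world" (4x4, takes a point from camera to world coordinates); the wrist camera has in their place "tool_from_camera" (4x4, takes a point from camera to tool coordinates, whose origin is the TCP and whose axes are the flange's). Camera axes: x right, y up, looking along -z (the intrinsics and any distortion apply to the point x, -y, -z); pixel columns grow to the right and rows downward; lengths in m; the calibration is good to about 2 mm. A picture is of the moment at which its call begins: read the wrist's pose just before it. calibration takes no time and is no camera call.
- robot.hand_in(): hands the job in, once; it reports no verdict.
Trained networks look in the newest picture that a camera, given by its name, has taken for a name from the list of things; names that differ only in an ending like _2 or _b are one class to them, and where a whole thing is asked for, a point or a joint stands for the part that bears it (a point fixed in the world has none). Each returns a list of dicts, best first, with "score" (0 to 1); they miss things now and then, are a little off and sometimes report something else, mostly with a low value. They report only what shows in the picture. A call takes as long as a camera call.
- robot.regions_of(camera, query): "pixels" (420x560 bool, what is visible of it) and "xy" ([column, row] in pixels, amid what is visible of it).
The state is a dict: "time": time; "qpos": joint angles; "qvel": joint speeds; "joint_efforts": joint torques, N m; "tool_pos": TCP position; "tool_rot": TCP orientation; "contact_force": force on the tool from outside, world axes, zero at the start; "torque": the same for the moment, N m; "opening": finger opening in m.
Only numpy, scipy, OpenCV 4.12 (cv2) and the standard library are available. Lean on these libraries where they do the work, as an engineer would, in place of code of your own. Each camera call takes 0.05 s, during which the arm holds its last target. There are 200 camera calls.

## Working session

There is one attempt and no reset: what is moved stays moved. The work goes in short steps, Python scripts to look and compute and a tool call to move; the robot and the scene stay as the last step left them, time stands still between calls to the robot, and variables do not carry over. Pictures are saved under pics/ and viewed, about 8 in all and at most 12, crops included, and the job is handed in when it is done.

Besides the shell and the picture viewer there is one more tool, called as a command line: name --argument value ..., lists and objects as JSON in quotes. carry_out: Moves the arm, as the interface text tells. Its arguments: {"type":"object","properties":{"series":{"type":"array"},"squeeze":{"type":"number"}},"required":["series"]}

```bash
mkdir -p pics
cat > h.py <<'E'
import numpy as np, cv2
from scipy.spatial.transform import Rotation as Ro
from cell import robot
def cam(n):
    c=robot.calibration(n); K=np.array(c["intrinsics"])
    if n=="wrist":
        s=robot.observe(); T=np.eye(4); T[:3,:3]=Ro.from_euler('xyz',s["tool_rot"]).as_matrix(); T[:3,3]=s["tool_pos"]
        M=T@np.array(c["tool_from_camera"])
    else: M=np.array(c["cam_to_world"])
    return K,c["k1"],M
def ray(C,uv):
    K,k1,M=C
    p=cv2.undistortPoints(np.array([[uv]],float),K,np.array([k1,0,0,0.]))[0,0]
    d=M[:3,:3]@np.array([p[0],-p[1],-1]); return M[:3,3],d/np.linalg.norm(d)
def onz(C,uv,z):
    o,d=ray(C,uv); return o+d*(z-o[2])/d[2]
def proj(C,P):
    K,k1,M=C
    p=(np.atleast_2d(P)-M[:3,3])@M[:3,:3]; p=p*[1,-1,-1]
    return cv2.projectPoints(p,np.zeros(3),np.zeros(3),K,np.array([k1,0,0,0.]))[0][:,0]
def tri(rs):
    A=0;b=0
    for o,d in rs:
        Q=np.eye(3)-np.outer(d,d);A=A+Q;b=b+Q@o
    return np.linalg.solve(A,b)
E
python3 - <<'E'
from h import *
np.set_printoptions(precision=4,suppress=True)
ims=[]
for n in ("scene","top"):
    im=robot.read_camera(n); cv2.imwrite(f"pics/{n}0.png",im); C=cam(n)
    print(n,C[2][:3,3],C[0][0,0],C[1])
    for q in ["lid_tab","lid","case","cell","photometer","short_a_center","flask_a","beaker","tissue_box","wash_bottle"]:
        for r in robot.regions_of(n,q)[:3]:
            v,u=np.nonzero(r["pixels"]); print(q,round(r["score"],2),np.round(r["xy"],1),(u.min(),u.max(),v.min(),v.max()),len(u))
print(robot.observe())
E
```

```text
scene [ 1.1519 -0.1237  1.0535] 426.9311675963081 0.02595825893117981
lid_tab 0.71 [205.2 215.3] (np.int64(165), np.int64(251), np.int64(179), np.int64(246)) 3936
lid_tab 0.64 [134.9 294. ] (np.int64(109), np.int64(162), np.int64(267), np.int64(313)) 1722
lid 0.55 [202.  213.7] (np.int64(164), np.int64(250), np.int64(180), np.int64(246)) 4019
case 0.9 [208.  218.6] (np.int64(165), np.int64(252), np.int64(179), np.int64(257)) 4881
photometer 0.72 [326.6 195.4] (np.int64(273), np.int64(379), np.int64(163), np.int64(217)) 3886
flask_a 0.95 [263.5 288.2] (np.int64(252), np.int64(275), np.int64(274), np.int64(303)) 567
flask_a 0.72 [312.3 278.7] (np.int64(298), np.int64(320), np.int64(261), np.int64(291)) 541
flask_a 0.67 [256.1 167. ] (np.int64(253), np.int64(268), np.int64(154), np.int64(179)) 321
beaker 0.63 [410.  160.7] (np.int64(399), np.int64(428), np.int64(147), np.int64(181)) 725
tissue_box 0.83 [135.  290.7] (np.int64(109), np.int64(162), np.int64(267), np.int64(314)) 1730
wash_bottle 0.93 [ 85.7 222.2] (np.int64(66), np.int64(107), np.int64(186), np.int64(243)) 1270
top [ 0.483
[... 1027 characters left out ...]
435), np.int64(165), np.int64(196)) 1250
tissue_box 0.4 [339.3 230.5] (np.int64(297), np.int64(376), np.int64(204), np.int64(274)) 4465
wash_bottle 0.94 [455.9 252.2] (np.int64(435), np.int64(474), np.int64(242), np.int64(271)) 859
{'time': 1.1, 'qpos': array([-1.38  ,  0.342 ,  1.5241,  0.    ,  1.2754, -0.146 ]), 'qvel': array([ 0.0002,  0.0022, -0.0001,  0.0007,  0.0006,  0.0001]), 'joint_efforts': array([  0.0024, -43.1134, -24.4485,   0.0718,   0.0482,  -0.    ]), 'tool_pos': array([ 0.1735, -0.4955,  0.2267]), 'tool_rot': array([ 3.1415, -0.    ,  0.3368]), 'contact_force': array([-0.6746, -0.1676,  0.8571]), 'torque': array([ 0.048 , -0.0309, -0.0315]), 'opening': 0.09145500115784194}
```

```bash
ls pics
```

```text
scene0.png
top0.png
```

View pics/top0.png

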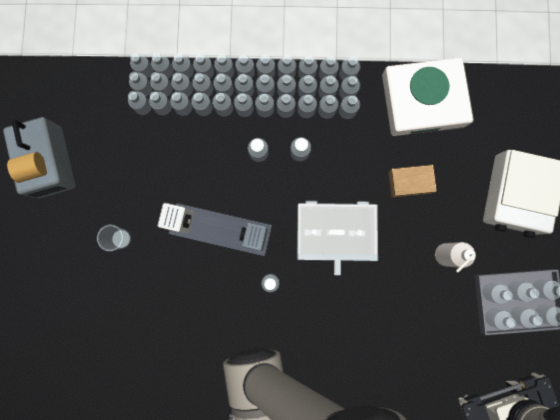

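View pics/scene0.png

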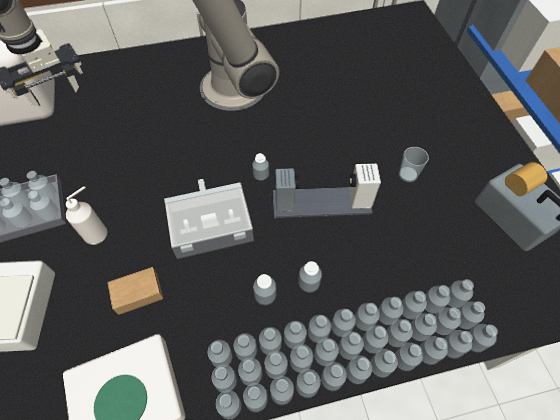

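The top view shows the case with its tab toward the robot: lid at about (337,232), tab at (338,268). The long cell's cover is in the middle slot at (335,232), with short cells at (312,232) and (358,232). The photometer is slightly rotated, with the lamp at (172,217) and the detector at (254,236). flask_a stands at (270,284).

Run:
```python
from h import *
np.set_printoptions(precision=4,suppress=True)
C=cam("top")
for n,uv,z in [("lidFL",(298,261),.066),("lidFR",(378,261),.066),("lidBL",(298,204),.066),("lidBR",(377,204),.066),("tabtip",(338,274),.066),("cellmid",(335,232),.058),("flask_a",(270,284),.085),("flaskb",(301,145),.1),("flaskc",(257,147),.1),("washtop",(469,252),.185),
 ("baseFL",(170,232),.012),("baseFR",(265,255),.012),("baseBR",(271,226),.012),("lampTL",(163,204),.142),("lampTR",(185,208),.142),("lampBR",(180,231),.142),("lampBL",(159,227),.142),("detTR",(267,228),.134),("detBR",(263,250),.134),("detBL",(242,247),.134),("detTL",(247,224),.134)]:
    print(n,onz(C,uv,z))
print(np.array(robot.calibration("wrist")["tool_from_camera"]),robot.calibration("wrist")["intrinsics"])
```

```text
lidFL [ 0.4562 -0.0631  0.066 ]
lidFR [ 0.462  -0.2771  0.066 ]
lidBL [ 0.6099 -0.0596  0.066 ]
lidBR [ 0.6153 -0.2732  0.066 ]
tabtip [ 0.4245 -0.1707  0.066 ]
cellmid [ 0.537  -0.1619  0.058 ]
flask_a [0.3943 0.0099 0.085 ]
flaskb [ 0.7647 -0.0629  0.1   ]
flaskc [0.7565 0.0544 0.1   ]
washtop [ 0.4914 -0.4716  0.185 ]
baseFL [0.5265 0.2989 0.012 ]
baseFR [0.4692 0.0277 0.012 ]
baseBR [0.5511 0.0131 0.012 ]
lampTL [0.5932 0.2883 0.142 ]
lampTR [0.5844 0.2312 0.142 ]
lampBR [0.5253 0.2414 0.142 ]
lampBL [0.534  0.2957 0.142 ]
detTR [0.5392 0.0205 0.134 ]
detBR [0.483 0.029 0.134]
detBL [0.4892 0.0827 0.134 ]
detTL [0.5481 0.0719 0.134 ]
[[-0.0001  0.9501  0.312   0.0847]
 [ 1.      0.0004 -0.0007 -0.0007]
 [-0.0008  0.312  -0.9501 -0.1566]
 [ 0.      0.      0.      1.    ]] [[374.2686   0.     277.2503]
 [  0.     374.2686 212.2957]
 [  0.       0.       1.    ]]
```

carry_out --series '[{"jaw": 100, "travel": [0, 0, -0.68], "twist": 1}, {"jaw": 100, "travel": [0, 0, -0.68], "twist": 1}, {"jaw": 100, "travel": [0, 0, -0.68], "twist": 1}, {"jaw": 100, "travel": [0.55, -0.51, 0], "twist": 0}, {"jaw": 100, "travel": [0.55, -0.51, 0], "twist": 0}, {"jaw": 100, "travel": [0.55, -0.51, 0], "twist": 0}, {"jaw": 100, "travel": [0.55, -0.51, 0], "twist": 0}, {"jaw": 100, "travel": [0.55, -0.51, 0], "twist": 0}]'

```text
time: 2.1
tool_pos: [0.3359, -0.3377, 0.3493]
tool_rot: [3.141, -0.0, 0.022]
contact_force: [1.0, -0.9, 0.6]
opening: 0.092
```

carry_out --series '[{"jaw": 100, "travel": [0.55, -0.51, 0], "twist": 0}, {"jaw": 100, "travel": [0.55, -0.51, 0], "twist": 0}, {"jaw": 100, "travel": [0.55, -0.51, 0], "twist": 0}, {"jaw": 100, "travel": [0.55, -0.51, 0], "twist": 0}, {"jaw": 100, "travel": [0.55, -0.51, 0], "twist": 0}, {"jaw": 100, "travel": [0.55, -0.51, 0], "twist": 0}, {"jaw": 100, "travel": [0.55, -0.51, 0], "twist": 0}, {"jaw": 100, "travel": [0, 0, 0], "twist": 0}]'

```text
time: 3.1
tool_pos: [0.5625, -0.1172, 0.3483]
tool_rot: [-3.141, 0.001, 0.027]
contact_force: [-1.3, -0.2, -0.4]
opening: 0.0917
```

Run:
```python
from h import *
s=robot.observe(); print(s["tool_pos"],s["tool_rot"],s["qpos"],s["time"])
a=robot.read_camera("wrist"); cv2.imwrite("pics/w1.png",a)
b=robot.read_camera("scene"); cv2.imwrite("pics/s1full.png",b)
c=cv2.resize(b[40:300,120:420],None,fx=2.5,fy=2.25,interpolation=cv2.INTER_CUBIC); cv2.imwrite("pics/s1.png",c)
```

```text
[ 0.56246937 -0.11720389  0.3482527 ] [-3.14081498e+00  6.83399789e-04  2.65229400e-02] [-3.39071896e-01  3.80935794e-01  1.13726753e+00  4.82653889e-04
  1.62430558e+00  1.20522735e+00] 3.1
```

View pics/w1.png

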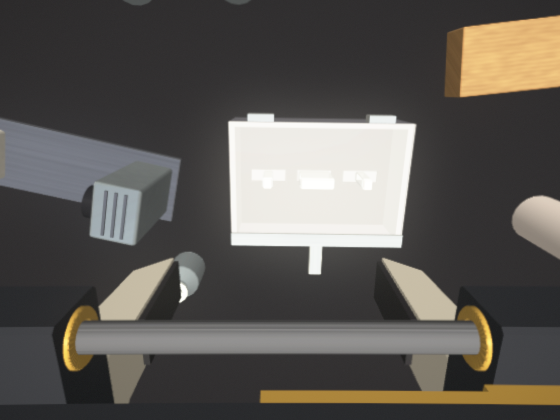

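View pics/s1.png

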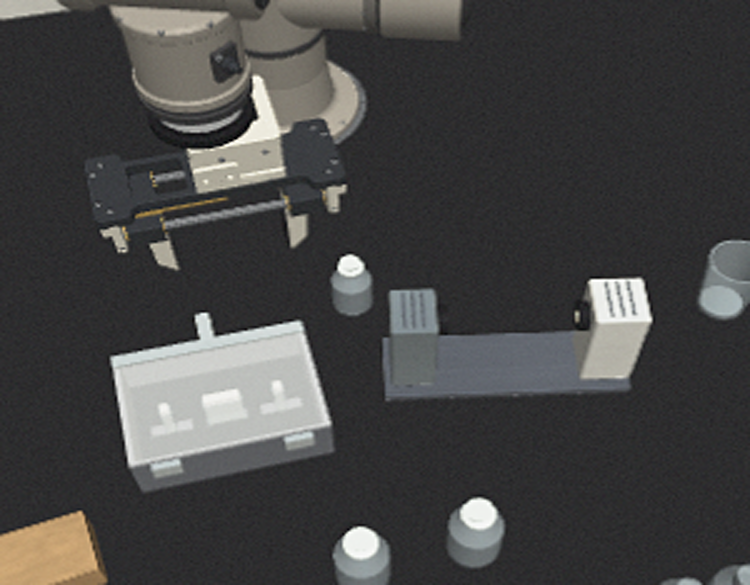

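The wrist view shows the case at (230–412, 118–245), the tab at (316,260) and the long cell's cover at (316,181). The scene crop shows the gripper's wide body running along the jaw direction. That body could come close to the open lid, so I'll check its real outline.

Run:
```python
from h import *
C=cam("scene"); im=cv2.imread("pics/s1full.png")
s=robot.observe(); R=Ro.from_euler('xyz',s["tool_rot"]).as_matrix(); p=np.array(s["tool_pos"])
S=6; x0,y0=145,75; cr=cv2.resize(im[y0:y0+85,x0:x0+125],None,fx=S,fy=S,interpolation=cv2.INTER_CUBIC)
def ln(a,b,c):
    q=(proj(C,np.array([p+R@np.array(a),p+R@np.array(b)]))-[x0,y0])*S
    cv2.line(cr,tuple(int(v) for v in q[0]),tuple(int(v) for v in q[1]),c,1)
for z,c in [(-.066,(0,0,255)),(-.1,(0,255,0)),(-.13,(255,255,0))]:
    for X in (-.0375,.0375):
        ln((X,-.095,z),(X,.095,z),c)
    for Y in (-.095,.095): ln((-.0375,Y,z),(.0375,Y,z),c)
ln((0,-.065,0),(0,.065,0),(255,0,255))
cv2.imwrite("pics/body.png",cr)
```

```text
(no output)
```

View pics/body.png

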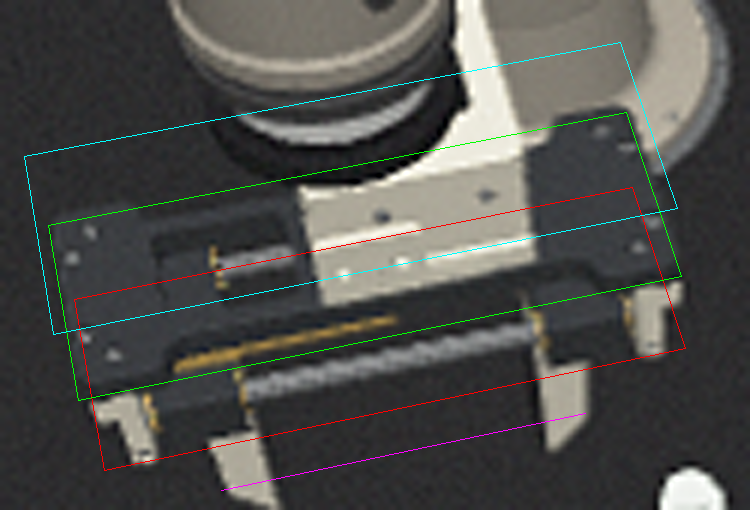

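The overlay confirms a body about 190 mm wide along the jaws. The lower brackets reach roughly ±88 mm at 66 mm above the TCP. With the jaws along the case's x, clearance to the open lid will be tight, so I'll have to grip high on the frosted faces. Next I'll locate the tab precisely.

Run:
```python
from h import *
np.set_printoptions(precision=4,suppress=True)
C=cam("wrist"); im=cv2.imread("pics/w1.png")
g=cv2.cvtColor(im,cv2.COLOR_BGR2GRAY)
def span(line,lo,hi,t=130):
    k=np.nonzero(line[lo:hi]>t)[0]; return lo+k.min(),lo+k.max()
for v in (252,258,264,270): print("tab row",v,span(g[v],295,340))
for u in (313,316,319): print("tab col",u,span(g[:,u],236,290))
uc=np.mean([np.mean(span(g[v],295,340)) for v in (252,258,264,270)])
vt=max(span(g[:,316],236,290))
for z in (.066,.0685,.071,.0735): print(z,"tip",onz(C,(uc,vt),z),"edge",onz(C,(uc,247),z))
for n,uv in [("FL",(231,245)),("FR",(402,245)),("BL",(229,120)),("BR",(413,123)),("cover",(317,183))]: print(n,onz(C,uv,.07))
# cross-check tab with top, scene via tip
T=cv2.imread("pics/top0.png"); gt=cv2.cvtColor(T,cv2.COLOR_BGR2GRAY)
print(gt[268,328:348],gt[258:282,338])
Ct=cam("top"); print([onz(Ct,(338,275),z) for z in (.066,.071)])
```

```text
tab row 252 (np.int64(309), np.int64(321))
tab row 258 (np.int64(309), np.int64(321))
tab row 264 (np.int64(308), np.int64(321))
tab row 270 (np.int64(308), np.int64(320))
tab col 313 (np.int64(236), np.int64(274))
tab col 316 (np.int64(236), np.int64(274))
tab col 319 (np.int64(236), np.int64(274))
0.066 tip [ 0.4174 -0.1714  0.066 ] edge [ 0.4556 -0.1693  0.066 ]
0.0685 tip [ 0.4187 -0.1711  0.0685] edge [ 0.4567 -0.169   0.0685]
0.071 tip [ 0.42   -0.1708  0.071 ] edge [ 0.4578 -0.1687  0.071 ]
0.0735 tip [ 0.4213 -0.1705  0.0735] edge [ 0.4589 -0.1684  0.0735]
FL [ 0.4577 -0.0634  0.07  ]
FR [ 0.4627 -0.2785  0.07  ]
BL [ 0.6109 -0.0635  0.07  ]
BR [ 0.6123 -0.2717  0.07  ]
cover [ 0.5403 -0.1672  0.07  ]
[ 39  41  39  38  38  62 143 201 219 221 220 215 160  65  40  38  38  41
  38  38] [218 220 220 221 220 220 222 221 221 220 220 221 220 220 221 219 194  97
  45  40  39  38  41  41]
[array([ 0.4219, -0.1708,  0.066 ]), array([ 0.4221, -0.1701,  0.071 ])]
```

carry_out --series '[{"jaw": 100, "travel": [-0.55, 0.21, 0], "twist": 0}, {"jaw": 100, "travel": [-0.55, 0.21, 0.2], "twist": 0}, {"jaw": 100, "travel": [-0.55, 0.2, 0.4], "twist": 0}, {"jaw": 70, "travel": [-0.515, 0.2, 0.6], "twist": 0}, {"jaw": 60, "travel": [0, 0, 0.9], "twist": 0}, {"jaw": 60, "travel": [0, 0, 0.9], "twist": 0}, {"jaw": 60, "travel": [0, 0, 0.6], "twist": 0}, {"jaw": 60, "travel": [0, 0, 0], "twist": 0}]'

```text
time: 4.2
tool_pos: [0.4301, -0.1715, 0.1316]
tool_rot: [-3.139, 0.005, 0.021]
contact_force: [-0.0, 0.5, 0.3]
opening: 0.0555
```

Run:
```python
from h import *
np.set_printoptions(precision=4,suppress=True)
C=cam("wrist"); im=robot.read_camera("wrist"); cv2.imwrite("pics/w2.png",im)
s=robot.observe(); R=Ro.from_euler('xyz',s["tool_rot"]).as_matrix(); p=s["tool_pos"]
print(p,s["tool_rot"]); print(proj(C,[p+R@[0,0,-.019],[.434,-.17,.068],[.42,-.17,.068]]))
```

```text
[ 0.4316 -0.1722  0.1334] [-3.1413  0.001   0.0213]
[[280.0247 300.973 ]
 [275.8508 224.5991]
 [275.4187 245.2043]]
```

View pics/w2.png

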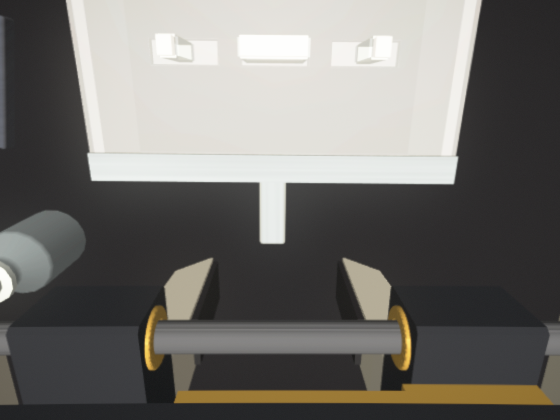

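The tab is at (272, 182–243), within about 4 px of where I predicted it. I'll descend and pinch it.

carry_out --series '[{"jaw": 60, "travel": [0.03, -0.02, 0.6], "twist": 0}, {"jaw": 60, "travel": [0.02, -0.01, 0.6], "twist": 0}, {"jaw": 60, "travel": [0, 0, 0.24], "twist": 0}, {"jaw": 60, "travel": [0, 0, 0], "twist": 0}, {"jaw": 10, "travel": [0, 0, 0], "twist": 0}, {"jaw": 0, "travel": [0, 0, 0], "twist": 0}, {"jaw": 0, "travel": [0, 0, 0], "twist": 0}, {"jaw": 0, "travel": [0, 0, 0], "twist": 0}]' --squeeze 12

```text
time: 5.25
tool_pos: [0.4354, -0.1698, 0.047]
tool_rot: [3.141, -0.0, 0.023]
contact_force: [0.1, -0.2, 0.2]
opening: 0.02
```

carry_out --series '[{"jaw": 0, "travel": [0, 0, 0], "twist": 0}, {"jaw": 0, "travel": [0.015, 0, -0.295], "twist": 0}, {"jaw": 0, "travel": [0.044, 0, -0.292], "twist": 0}, {"jaw": 0, "travel": [0.12, 0, -0.426], "twist": 0}, {"jaw": 0, "travel": [0, 0, 0], "twist": 0}]'

```text
time: 5.88
tool_pos: [0.4465, -0.168, 0.1086]
tool_rot: [-3.14, -0.001, 0.023]
contact_force: [1.8, 5.9, -1.2]
opening: 0.0161
```

carry_out --series '[{"jaw": 0, "travel": [0.182, 0, -0.403], "twist": 0}, {"jaw": 0, "travel": [0.24, 0, -0.371], "twist": 0}, {"jaw": 0, "travel": [0.293, 0, -0.331], "twist": 0}, {"jaw": 0, "travel": [0.339, 0, -0.283], "twist": 0}, {"jaw": 0, "travel": [0.378, 0, -0.229], "twist": 0}, {"jaw": 0, "travel": [0, 0, 0], "twist": 0}]'

```text
time: 6.62
tool_pos: [0.5331, -0.167, 0.2052]
tool_rot: [-3.142, -0.001, 0.024]
contact_force: [-1.1, 2.0, 2.8]
opening: 0.0163
```

carry_out --series '[{"jaw": 0, "travel": [0.408, 0, -0.171], "twist": 0}, {"jaw": 0, "travel": [0.429, 0, -0.108], "twist": 0}, {"jaw": 0, "travel": [0.293, 0, -0.036], "twist": 0}, {"jaw": 0, "travel": [0.295, 0, -0.006], "twist": 0}, {"jaw": 0, "travel": [0.294, 0, 0.023], "twist": 0}, {"jaw": 0, "travel": [0.146, 0, 0.023], "twist": 0}, {"jaw": 0, "travel": [0, 0, 0], "twist": 0}]'

```text
time: 7.5
tool_pos: [0.6435, -0.1655, 0.2202]
tool_rot: [3.141, 0.001, 0.022]
contact_force: [0.0, -2.5, -1.7]
opening: 0.0158
```

carry_out --series '[{"jaw": 0, "travel": [0.13, 0, 0.025], "twist": 0}, {"jaw": 0, "travel": [0.12, 0, 0.035], "twist": 0}, {"jaw": 0, "travel": [0, 0, 0], "twist": 0}, {"jaw": 50, "travel": [0, 0, 0], "twist": 0}, {"jaw": 60, "travel": [0, 0, 0], "twist": 0}, {"jaw": 60, "travel": [0, 0, 0], "twist": 0}, {"jaw": 60, "travel": [0, 0, 0], "twist": 0}]'

```text
time: 8.38
tool_pos: [0.6589, -0.1644, 0.2176]
tool_rot: [3.142, -0.0, 0.023]
contact_force: [0.4, -0.3, -0.9]
opening: 0.0513
```

carry_out --series '[{"jaw": 60, "travel": [0, 0, -0.5], "twist": 0}, {"jaw": 60, "travel": [0, 0, -0.8], "twist": 0}, {"jaw": 60, "travel": [-0.3, 0, -0.8], "twist": 0}, {"jaw": 60, "travel": [-0.9, 0, 0], "twist": 0}, {"jaw": 60, "travel": [-0.9, 0, 0], "twist": 0}, {"jaw": 60, "travel": [-0.3, 0, 0], "twist": 0}, {"jaw": 60, "travel": [0, 0, 0], "twist": 0}]'

```text
time: 9.25
tool_pos: [0.5141, -0.1679, 0.3446]
tool_rot: [3.141, -0.002, 0.022]
contact_force: [1.0, 0.2, -0.3]
opening: 0.0545
```

Run:
```python
from h import *
np.set_printoptions(precision=4,suppress=True)
C=cam("wrist"); im=robot.read_camera("wrist"); cv2.imwrite("pics/w3.png",im)
b=robot.read_camera("scene"); cv2.imwrite("pics/s3.png",b); t=robot.read_camera("top"); cv2.imwrite("pics/t3.png",t)
s=robot.observe(); print(s["tool_pos"],s["tool_rot"],s["contact_force"])
cv2.imwrite("pics/v3.png",np.vstack([np.hstack([cv2.resize(im,(400,300)),cv2.resize(b[120:300,120:360],(400,300))]),np.hstack([cv2.resize(t[160:295,140:320],(400,300)),cv2.resize(t[150:330,250:490],(400,300))])]))
```

```text
[ 0.5157 -0.1679  0.3433] [ 3.1415 -0.0005  0.0229] [ 0.0013  0.0106 -0.8449]
```

View pics/v3.png

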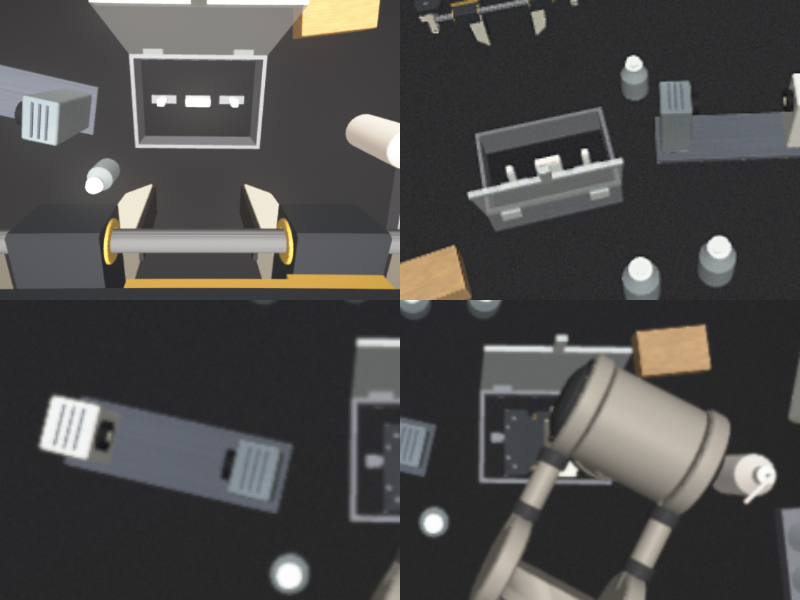

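The lid is open and leaning back on its stop. The long cell's cover is visible at about (276,142) in the full wrist frame. Next I'll measure the case, the cell and the photometer.

Run:
```python
from h import *
np.set_printoptions(precision=4,suppress=True)
C=cam("wrist"); im=cv2.imread("pics/w3.png")
g=cv2.cvtColor(im,cv2.COLOR_BGR2GRAY)
m=(g[125:160,225:345]>190).astype(np.uint8)
n,l,st,ce=cv2.connectedComponentsWithStats(m)
for k in range(1,n):
    if st[k,4]>40:
        x,y,w,h,a=st[k]; x+=225;y+=125
        print("blob",x,x+w,y,y+h,a, "top corners:",[onz(C,q,.058)for q in [(x,y),(x+w,y),(x,y+h),(x+w,y+h)]])
        i=np.argwhere(l==k)[:,::-1].astype(np.float32)+[225,125]; print(cv2.minAreaRect(i.astype(np.float32)))
# rim outer edges: profile
for v in (100,140,180): 
    r=g[v].astype(int); e=[u for u in range(170,390) if abs(r[u+1]-r[u-1])>40]; print("row",v,e)
for u in (215,277,340):
    r=g[:,u].astype(int); e=[v for v in range(50,225) if abs(r[v+1]-r[v-1])>40]; print("col",u,e)
Ct=cam("top"); print("cover top view", cam("top")[2][:3,3])
for n_ in ("top","scene"):
    pass
```

```text
blob 225 247 134 150 264 top corners: [array([ 0.5496, -0.1063,  0.058 ]), array([ 0.5502, -0.1318,  0.058 ]), array([ 0.5311, -0.1059,  0.058 ]), array([ 0.5317, -0.1318,  0.058 ])]
((235.5, 141.5), (15.0, 21.0), 90.0)
blob 259 295 134 150 558 top corners: [array([ 0.5506, -0.1458,  0.058 ]), array([ 0.5515, -0.1876,  0.058 ]), array([ 0.532 , -0.1459,  0.058 ]), array([ 0.533 , -0.1883,  0.058 ])]
((276.5, 141.5), (15.0, 35.0), 90.0)
blob 307 342 134 151 418 top corners: [array([ 0.5518, -0.2015,  0.058 ]), array([ 0.5527, -0.2422,  0.058 ]), array([ 0.5321, -0.2025,  0.058 ]), array([ 0.533 , -0.2437,  0.058 ])]
((323.9407653808594, 142.1586151123047), (33.87125778198242, 15.5258150100708), 2.0454084873199463)
row 100 [181, 182, 183, 186, 187, 188, 366, 367, 371, 372, 373]
row 140 [183, 184, 185, 189, 190, 191, 211, 212, 213, 233, 246, 247, 257, 258, 259, 294, 295, 296, 306, 307, 308, 341, 342, 363, 364, 368, 369, 370]
row 180 [186, 187, 188, 192, 193, 359, 360, 361, 364, 365, 366]
col 215 [67, 68, 81, 82, 83, 131, 132, 133, 144, 145, 189, 190, 201, 202, 206, 207, 208]
col 277 [75, 76, 77, 82, 83, 84, 132, 133, 134, 149, 150, 151, 190, 191, 202, 203, 207, 208]
col 340 [68, 69, 82, 83, 84, 85, 133, 134, 135, 145, 146, 191, 202, 203, 204, 207, 208, 209]
cover top view [ 0.4831 -0.0155  1.2883]
```

Run:
```python
from h import *
np.set_printoptions(precision=4,suppress=True)
C=cam("wrist")
F=[onz(C,q,.066) for q in [(215,207.2),(277,207.8),(340,208.3)]]; B=[onz(C,q,.066) for q in [(215,76.5),(277,76.5),(340,76.5)]]
L=onz(C,(184,140),.066);Rr=onz(C,(369,140),.066)
print(F,B,L,Rr,"centre",(F[1]+B[1])/2,(L+Rr)/2, "dims",F[1][0]-B[1][0],L[1]-Rr[1])
print("yaw F",np.arctan2(-(F[0]-F[2])[0],(F[0]-F[2])[1]))
# photometer from clean top picture (housing tops) and scene; snout ends in the top view
T=cv2.imread("pics/t3.png"); Ct=cam("top"); x0,y0=150,195
cv2.imwrite("pics/ph.png",np.vstack([cv2.resize(T[195:260,150:280],None,fx=6,fy=4.6,interpolation=cv2.INTER_CUBIC)[:299], cv2.resize(cv2.imread("pics/s1full.png")[155:225,265:385],(780,299),interpolation=cv2.INTER_CUBIC)]))
for n in ("photometer",):
    for c in ("top","scene"):
        for r in robot.regions_of(c,n)[:1]:
            m=r["pixels"].astype(np.uint8); print(c,r["score"],cv2.minAreaRect(np.argwhere(m)[:,::-1].astype(np.float32)))
```

```text
[array([ 0.4628, -0.0934,  0.066 ]), array([ 0.4637, -0.1686,  0.066 ]), array([ 0.4648, -0.2452,  0.066 ])] [array([ 0.6118, -0.0979,  0.066 ]), array([ 0.6134, -0.1653,  0.066 ]), array([ 0.6148, -0.2338,  0.066 ])] [ 0.5426 -0.0604  0.066 ] [ 0.5474 -0.2722  0.066 ] centre [ 0.5385 -0.167   0.066 ] [ 0.545  -0.1663  0.066 ] dims -0.14966685243888733 0.21182801871948614
yaw F 0.013142446635954033
top 0.67 ((214.08456420898438, 228.16131591796875), (111.15851593017578, 32.728546142578125), 12.938055992126465)
scene 0.62 ((204.85391235351562, 221.03369140625), (59.8126335144043, 94.14118194580078), 77.00537872314453)
```

View pics/ph.png

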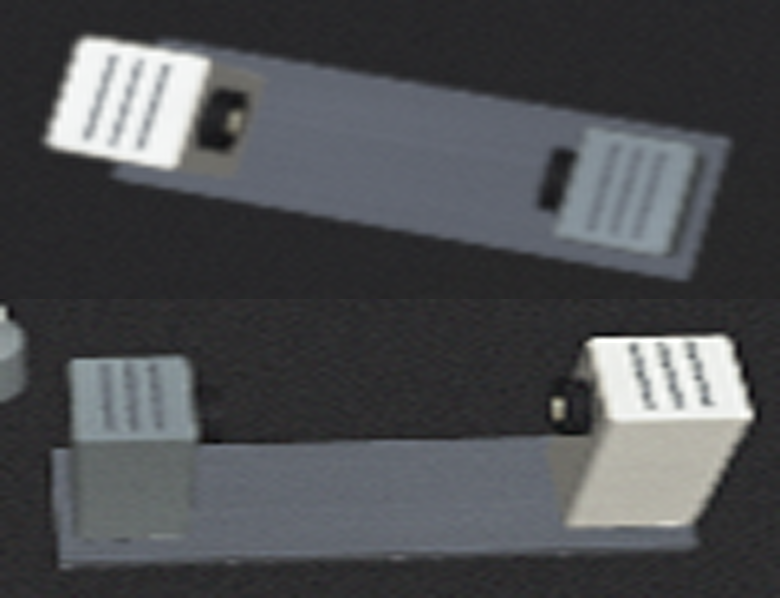

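carry_out --series '[{"jaw": 45, "travel": [0, 0, 0], "twist": -1}, {"jaw": 45, "travel": [0, 0, 0], "twist": -1}, {"jaw": 45, "travel": [0, 0, 0], "twist": -1}, {"jaw": 45, "travel": [0, 0, 0], "twist": -1}, {"jaw": 45, "travel": [0, 0, 0], "twist": -1}, {"jaw": 45, "travel": [0, 0, 0], "twist": -1}, {"jaw": 45, "travel": [0, 0, 0], "twist": -1}, {"jaw": 45, "travel": [0, 0, 0], "twist": -1}]'

```text
time: 10.5
tool_pos: [0.5155, -0.1678, 0.3428]
tool_rot: [-3.141, 0.0, 0.864]
contact_force: [0.8, 0.1, -0.9]
opening: 0.0411
```

carry_out --series '[{"jaw": 45, "travel": [0, 0, 0], "twist": -1}, {"jaw": 45, "travel": [0, 0, 0], "twist": -1}, {"jaw": 45, "travel": [0, 0, 0], "twist": -1}, {"jaw": 45, "travel": [0, 0, 0], "twist": -1}, {"jaw": 45, "travel": [0, 0, 0], "twist": -1}, {"jaw": 45, "travel": [0, 0, 0], "twist": -1}, {"jaw": 45, "travel": [0, 0.35, 0], "twist": -1}, {"jaw": 45, "travel": [0, 0, 0], "twist": 0}]'

```text
time: 11.5
tool_pos: [0.5369, -0.1696, 0.3423]
tool_rot: [-3.14, -0.001, 1.594]
contact_force: [-0.3, 0.4, -0.6]
opening: 0.0412
```

carry_out --series '[{"jaw": 45, "travel": [0, 0, 0.9], "twist": 0}, {"jaw": 45, "travel": [0, 0, 0.9], "twist": 0}, {"jaw": 45, "travel": [0, 0, 0.9], "twist": 0}, {"jaw": 45, "travel": [0, 0, 0.9], "twist": 0}, {"jaw": 45, "travel": [0, 0, 0.3], "twist": 0}, {"jaw": 45, "travel": [0, 0, 0], "twist": 0}]'

```text
time: 12.25
tool_pos: [0.5347, -0.1691, 0.1078]
tool_rot: [-3.138, -0.002, 1.592]
contact_force: [-0.3, 0.0, 0.0]
opening: 0.0411
```

```bash
cat > look.py <<'E'
from h import *
import sys
np.set_printoptions(precision=4,suppress=True)
C=cam("wrist"); im=robot.read_camera("wrist"); cv2.imwrite(f"pics/{sys.argv[1]}.png",im)
s=robot.observe(); print(s["time"],s["tool_pos"],s["tool_rot"],s["contact_force"],s["qpos"])
E
python3 look.py w4
python3 - <<'E'
from h import *
C=cam("wrist"); im=cv2.imread("pics/w4.png")
c,sn=np.cos(.02),np.sin(.02); R=np.array([[c,-sn,0],[sn,c,0],[0,0,1]])
P=[np.array([.5385,-.167,0])+R@np.array([x,y,z]) for x in(-.00525,.00525) for y in (-.02,.02) for z in (.058,)]
P+=[np.array([.5385,-.167,0])+R@np.array([.075,y,.066]) for y in (-.1,.1)]
for q in proj(C,P): print(q); cv2.circle(im,tuple(int(v) for v in q),2,(0,0,255),-1)
cv2.imwrite("pics/w4a.png",im)
E
```

```text
12.3 [ 0.5357 -0.1696  0.1093] [-3.1407 -0.0003  1.5923] [-0.2679  0.6306  0.4162] [-0.4429  0.5256  1.5798 -0.0001  1.0372 -0.4644]
[274.25743436 266.06396177]
[274.18101305 203.62831856]
[291.37949325 266.09698055]
[292.27982167 203.65879943]
[396.6566201  382.52027838]
[437.77599001  52.1089891 ]
```

View pics/w4a.png

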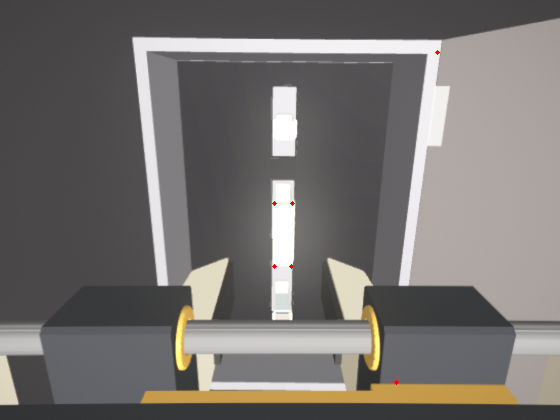

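The predicted cover outline (cols 274–292, rows 203–266) lies right on the cell, which stands between the fingers. I'll descend in stages and watch the force because of the lid.

carry_out --series '[{"jaw": 45, "travel": [0.03, 0.015, 0.3], "twist": 0}, {"jaw": 45, "travel": [0, 0, 0.3], "twist": 0}, {"jaw": 45, "travel": [0, 0, 0.05], "twist": 0}, {"jaw": 45, "travel": [0, 0, 0], "twist": 0}]'

```text
time: 12.8
tool_pos: [0.5373, -0.1681, 0.0716]
tool_rot: [3.14, 0.001, 1.593]
contact_force: [-0.0, -0.9, -0.1]
opening: 0.0414
```

carry_out --series '[{"jaw": 45, "travel": [0, 0, 0.1], "twist": 0}, {"jaw": 45, "travel": [0, 0, 0], "twist": 0}]'

```text
time: 13.05
tool_pos: [0.5366, -0.1678, 0.0645]
tool_rot: [-3.142, 0.0, 1.593]
contact_force: [-0.3, 0.4, -0.3]
opening: 0.041
```

carry_out --series '[{"jaw": 45, "travel": [0, 0, 0.1], "twist": 0}, {"jaw": 45, "travel": [0, 0, 0], "twist": 0}]'

```text
time: 13.3
tool_pos: [0.5363, -0.1677, 0.0579]
tool_rot: [-3.141, -0.0, 1.593]
contact_force: [0.1, 0.7, -0.3]
opening: 0.0412
```

carry_out --series '[{"jaw": 45, "travel": [0, 0, 0.07], "twist": 0}, {"jaw": 45, "travel": [0, 0, 0], "twist": 0}]'

```text
time: 13.55
tool_pos: [0.5364, -0.1677, 0.0538]
tool_rot: [-3.141, -0.0, 1.593]
contact_force: [-0.1, 0.7, 0.3]
opening: 0.041
```

carry_out --series '[{"jaw": 45, "travel": [0, 0, 0.07], "twist": 0}, {"jaw": 45, "travel": [0, 0, 0], "twist": 0}]'

```text
time: 13.8
tool_pos: [0.5364, -0.1677, 0.0496]
tool_rot: [-3.141, -0.0, 1.593]
contact_force: [0.3, -0.0, 0.1]
opening: 0.0414
```

carry_out --series '[{"jaw": 45, "travel": [0, 0, 0.05], "twist": 0}, {"jaw": 45, "travel": [0, 0, 0], "twist": 0}]'

```text
time: 14.05
tool_pos: [0.5365, -0.1678, 0.0468]
tool_rot: [-3.141, -0.0, 1.593]
contact_force: [0.7, 0.0, -0.3]
opening: 0.0413
```

carry_out --series '[{"jaw": 45, "travel": [0, 0, 0.05], "twist": 0}, {"jaw": 45, "travel": [0, 0, 0], "twist": 0}]'

```text
time: 14.3
tool_pos: [0.5365, -0.1677, 0.0438]
tool_rot: [-3.141, -0.0, 1.593]
contact_force: [-0.3, -0.1, 0.2]
opening: 0.0412
```

carry_out --series '[{"jaw": 45, "travel": [0, 0, 0.04], "twist": 0}, {"jaw": 45, "travel": [0, 0, 0], "twist": 0}]'

```text
time: 14.55
tool_pos: [0.5365, -0.1677, 0.0414]
tool_rot: [-3.141, -0.0, 1.593]
contact_force: [-0.2, 0.2, -0.8]
opening: 0.041
```

carry_out --series '[{"jaw": 45, "travel": [0, 0, 0.04], "twist": 0}, {"jaw": 45, "travel": [0, 0, 0], "twist": 0}]'

```text
time: 14.8
tool_pos: [0.5365, -0.1678, 0.039]
tool_rot: [-3.141, -0.0, 1.593]
contact_force: [0.7, -1.0, 0.6]
opening: 0.0414
```

carry_out --series '[{"jaw": 45, "travel": [0, 0, 0.04], "twist": 0}, {"jaw": 45, "travel": [0, 0, 0], "twist": 0}]'

```text
time: 15.05
tool_pos: [0.5364, -0.1678, 0.0366]
tool_rot: [-3.141, -0.0, 1.593]
contact_force: [-0.2, 0.2, 0.4]
opening: 0.0412
```

carry_out --series '[{"jaw": 45, "travel": [0, 0, 0.04], "twist": 0}, {"jaw": 45, "travel": [0, 0, 0], "twist": 0}]'

```text
time: 15.3
tool_pos: [0.5359, -0.1677, 0.0342]
tool_rot: [-3.14, -0.0, 1.593]
contact_force: [-3.7, -0.1, 1.3]
opening: 0.0417
```

carry_out --series '[{"jaw": 45, "travel": [0, 0, 0.04], "twist": 0}, {"jaw": 45, "travel": [0, 0, 0], "twist": 0}]'

```text
time: 15.55
tool_pos: [0.5353, -0.1677, 0.0319]
tool_rot: [-3.139, -0.001, 1.593]
contact_force: [-8.3, 0.3, 4.3]
opening: 0.0412
```

The body first touches the lid at TCP z of about 0.035. I'll back up slightly, which still leaves about 15 mm of pad on the frosted face, and close gently.

carry_out --series '[{"jaw": 45, "travel": [0, 0, -0.065], "twist": 0}, {"jaw": 45, "travel": [0, 0, 0], "twist": 0}, {"jaw": 0, "travel": [0, 0, 0], "twist": 0}, {"jaw": 0, "travel": [0, 0, 0], "twist": 0}, {"jaw": 0, "travel": [0, 0, 0], "twist": 0}, {"jaw": 0, "travel": [0, 0, 0], "twist": 0}, {"jaw": 0, "travel": [0, 0, 0], "twist": 0}]' --squeeze 15

```text
time: 16.42
tool_pos: [0.5366, -0.1678, 0.0361]
tool_rot: [3.142, 0.0, 1.593]
contact_force: [-5.6, 0.2, 2.4]
opening: 0.0123
```

carry_out --series '[{"jaw": 0, "travel": [0, 0, -0.1], "twist": 0}, {"jaw": 0, "travel": [0, 0, -0.2], "twist": 0}, {"jaw": 0, "travel": [0, 0, -0.3], "twist": 0}, {"jaw": 0, "travel": [0, 0, -0.5], "twist": 0}, {"jaw": 0, "travel": [0, 0, -0.6], "twist": 0}, {"jaw": 0, "travel": [0, 0, -0.6], "twist": 0}, {"jaw": 0, "travel": [0, 0, -0.2], "twist": 0}, {"jaw": 0, "travel": [0, 0, 0], "twist": 0}]'

```text
time: 17.42
tool_pos: [0.5369, -0.1679, 0.1863]
tool_rot: [3.14, 0.001, 1.594]
contact_force: [-0.1, 0.0, -1.4]
opening: 0.0123
```

carry_out --series '[{"jaw": 0, "travel": [0, 0, -0.6], "twist": 0}, {"jaw": 0, "travel": [0, 0, -0.6], "twist": 0}, {"jaw": 0, "travel": [0, 0, -0.6], "twist": 0}, {"jaw": 0, "travel": [0, 0, -0.3], "twist": 0}, {"jaw": 0, "travel": [0, 0, 0], "twist": 0}]'

```text
time: 18.05
tool_pos: [0.5369, -0.1679, 0.3114]
tool_rot: [3.142, 0.0, 1.594]
contact_force: [-1.0, 1.4, -1.2]
opening: 0.012
```

```bash
python3 look.py w5
python3 - <<'E'
from h import *
for n in ("top","scene"):
    im=robot.read_camera(n); cv2.imwrite(f"pics/{n}5.png",im)
a=cv2.imread("pics/w5.png")
cv2.imwrite("pics/v5.png",np.hstack([cv2.resize(a,(440,330)),cv2.resize(cv2.imread("pics/scene5.png")[60:300,110:370],(358,330))]))
E
```

```text
18.1 [ 0.5364 -0.1677  0.3103] [-3.1397 -0.0009  1.5934] [ 0.2193  0.0289 -1.4593] [-0.4393  0.3657  1.2601 -0.      1.5178 -0.462 ]
```

View pics/v5.png

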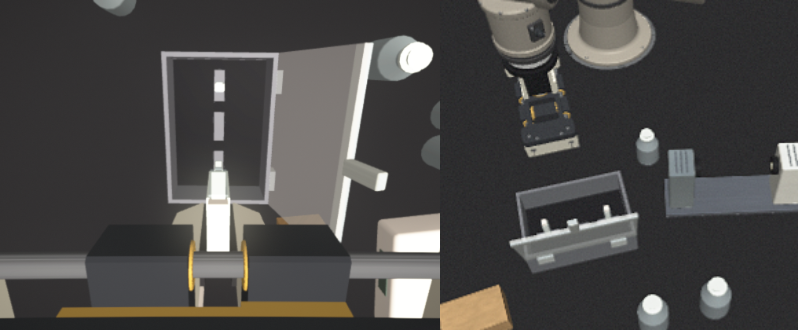

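carry_out --series '[{"jaw": 0, "travel": [0, 0, -0.7], "twist": 0.73}, {"jaw": 0, "travel": [0, 0, -0.7], "twist": 0.73}, {"jaw": 0, "travel": [0, 0, -0.7], "twist": 0.72}, {"jaw": 0, "travel": [0.7, -0.145, 0], "twist": 0}, {"jaw": 0, "travel": [0.7, -0.145, 0], "twist": 0}, {"jaw": 0, "travel": [0.7, -0.145, 0], "twist": 0}, {"jaw": 0, "travel": [0.7, -0.145, 0], "twist": 0}, {"jaw": 0, "travel": [0.7, -0.145, 0], "twist": 0}]'

```text
time: 19.2
tool_pos: [0.5368, 0.048, 0.4362]
tool_rot: [-3.139, 0.0, 1.365]
contact_force: [0.6, -0.1, -0.7]
opening: 0.0123
```

carry_out --series '[{"jaw": 0, "travel": [0.7, -0.145, 0], "twist": 0}, {"jaw": 0, "travel": [0, 0, 0], "twist": 0}]'

```text
time: 19.45
tool_pos: [0.5367, 0.0921, 0.4363]
tool_rot: [-3.139, 0.0, 1.369]
contact_force: [-0.0, 0.4, -0.9]
opening: 0.0124
```

```bash
python3 look.py w6
```

```text
19.5 [0.5369 0.0906 0.4364] [-3.1391  0.0009  1.3676] [ 0.0735 -0.209  -0.6926] [ 0.0265  0.3236  0.9898 -0.0004  1.8307  0.2296]
```

View pics/w6.png

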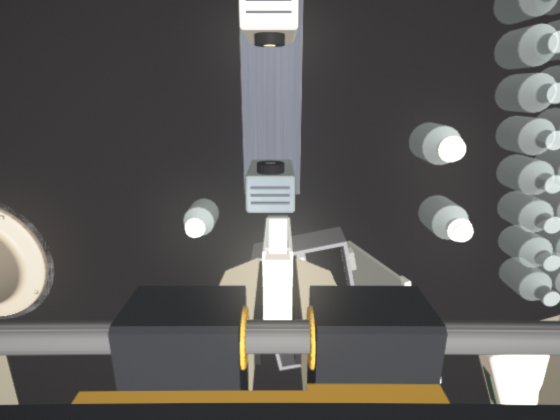

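The photometer is fully visible: base plate at cols 243–302, lamp snout at (270,40), detector snout at (270,166). I'll fit the axis from the edges.

Run:
```python
from h import *
np.set_printoptions(precision=4,suppress=True)
C=cam("wrist"); im=cv2.imread("pics/w6.png"); g=cv2.GaussianBlur(cv2.cvtColor(im,cv2.COLOR_BGR2GRAY),(3,3),0).astype(float)
def edges(v,lo,hi,t):
    r=g[v]; a=[u for u in range(lo,hi) if (r[u]-t)*(r[u+1]-t)<0]
    s=[u+(t-r[u])/(r[u+1]-r[u]) for u in a]; return s[0],s[-1]
def axis(rows,lo,hi,t,z,name):
    L=[];Rr=[];
    for v in rows:
        a,b=edges(v,lo,hi,t); L.append(onz(C,(a,v),z)); Rr.append(onz(C,(b,v),z))
    L=np.array(L);Rr=np.array(Rr);M=(L+Rr)/2
    for n,Q in (("L",L),("R",Rr),("mid",M)):
        p=np.polyfit(Q[:,1],Q[:,0],1); print(name,n,"yaw",-np.arctan(p[0]),"x at y=.157:",np.polyval(p,.157), Q[0],Q[-1])
    th=.205; print("  width",np.mean((Rr-L)@[np.cos(th),-np.sin(th),0]))
axis(range(60,150,6),220,320,70,.012,"base")
axis(range(4,24,4),220,320,120,.142,"lamp")
axis(range(188,206,3),225,315,110,.134,"det")
for u in (262,270,278): 
    print(u,g[26:52,u].astype(int).tolist(),g[150:180,u].astype(int).tolist())
for v in (39,41,166,168): print(v,g[v,248:294].astype(int).tolist())
```

```text
base L yaw -0.007025036444251253 x at y=.157: 0.49935194004315325 [0.5044 0.2242 0.012 ] [0.4807 0.107  0.012 ]
base R yaw 0.28677225939449363 x at y=.157: 0.5597309993654412 [0.5044 0.2242 0.012 ] [0.4807 0.107  0.012 ]
base mid yaw 0.08598761456294965 x at y=.157: 0.5303712925406388 [0.5044 0.2242 0.012 ] [0.4807 0.107  0.012 ]
  width 0.06283168052770764
lamp L yaw -0.20265881843962683 x at y=.157: 0.5061637425020293 [0.5287 0.2665 0.142 ] [0.5256 0.2516 0.142 ]
lamp R yaw -0.19926421856184828 x at y=.157: 0.5769023949984577 [0.5962 0.2526 0.142 ] [0.5932 0.2377 0.142 ]
lamp mid yaw -0.20096286632543245 x at y=.157: 0.5415453124577111 [0.5625 0.2596 0.142 ] [0.5594 0.2447 0.142 ]
  width 0.06898553759955724
det L yaw -0.18147498395148776 x at y=.157: 0.5042098497406585 [0.4875 0.0666 0.134 ] [0.4839 0.0471 0.134 ]
det R yaw -0.49414086454211753 x at y=.157: 0.6121617676866844 [0.5562 0.0525 0.134 ] [0.5472 0.0341 0.134 ]
det mid yaw -0.3430912652477842 x at y=.157: 0.5565819967161882 [0.5218 0.0595 0.134 ] [0.5155 0.0406 0.134 ]
  width 0.06652095866194713
262 [255, 254, 249, 225,
[... 875 characters left out ...]
, 71, 70, 69, 68, 67, 66, 66, 74, 101, 135, 152, 155, 155, 155, 155, 156, 159, 162]
41 [152, 155, 156, 156, 153, 139, 107, 75, 61, 61, 62, 63, 65, 66, 67, 67, 69, 70, 72, 74, 76, 78, 78, 79, 78, 76, 74, 72, 71, 70, 70, 69, 68, 66, 66, 74, 101, 135, 152, 155, 155, 155, 155, 158, 161, 158]
166 [139, 128, 119, 117, 118, 118, 118, 114, 95, 68, 53, 53, 55, 56, 57, 58, 59, 60, 60, 61, 61, 63, 64, 64, 64, 64, 64, 63, 62, 62, 61, 61, 60, 59, 60, 71, 93, 113, 120, 121, 121, 121, 122, 125, 130, 138]
168 [133, 121, 117, 118, 118, 118, 118, 113, 95, 68, 54, 54, 56, 57, 58, 59, 60, 62, 63, 64, 65, 66, 67, 68, 68, 68, 67, 65, 64, 63, 62, 62, 60, 59, 61, 71, 93, 112, 119, 120, 120, 120, 120, 123, 128, 136]
```

Run:
```python
from h import *
np.set_printoptions(precision=4,suppress=True)
C=cam("wrist"); im=cv2.imread("pics/w6.png"); g=cv2.GaussianBlur(cv2.cvtColor(im,cv2.COLOR_BGR2GRAY),(3,3),0).astype(float)
a=onz(C,(269.1,40),.11); b=onz(C,(270.05,167),.11)
print("lamp",a,"det",b,"widths",np.linalg.norm(onz(C,(254,40),.11)-onz(C,(284.2,40),.11)),np.linalg.norm(onz(C,(256.2,167),.11)-onz(C,(283.9,167),.11)))
d=(a-b)[:2]; print("yaw snouts",-np.arctan2(d[0],d[1]),"x@.157",b[0]+d[0]/d[1]*(.157-b[1]))
e1=onz(C,(269,46),.12);e2=onz(C,(270,160),.12); print("ends",e1,e2,np.linalg.norm(e1-e2),"mid",(e1+e2)/2)
L=[];R=[]
for v in range(66,150,4):
    r=g[v]; l=next(u for u in range(225,270) if r[u]<90<=r[u+1]); q=next(u for u in range(320,270,-1) if r[u]<90<=r[u-1])
    L.append(onz(C,(l+(90-r[l])/(r[l+1]-r[l]),v),.012)); R.append(onz(C,(q-(90-r[q])/(r[q-1]-r[q]),v),.012))
L=np.array(L);R=np.array(R);M=(L+R)/2
for Q in (L,R,M):
    p=np.polyfit(Q[:,1],Q[:,0],1); print("base yaw",-np.arctan(p[0]),np.polyval(p,.157))
# top-view check on snouts/base
T=cv2.imread("pics/t3.png"); Ct=cam("top")
A=onz(Ct,(150+222/6,195+120/4.6),.115); B=onz(Ct,(150+560/6,195+180/4.6),.115); d=(A-B)[:2]
print("top",A,B,-np.arctan2(d[0],d[1]),"x@.157",B[0]+d[0]/d[1]*(.157-B[1]))
```

```text
lamp [0.5542 0.2294 0.11  ] det [0.5239 0.0816 0.11  ] widths 0.035490824832429345 0.036178850233654004
yaw snouts -0.20218401785572407 x@.157 0.5394003307864655
ends [0.5528 0.2222 0.12  ] [0.5264 0.0923 0.12  ] 0.13248769054277032 mid [0.5396 0.1572 0.12  ]
base yaw -0.2027145738620594 0.49311545120867833
base yaw -0.20303468846355074 0.5858790015356958
base yaw -0.2028775959953431 0.539495714213345
top [0.5526 0.2302 0.115 ] [0.5226 0.082  0.115 ] -0.1996530718630409 x@.157 0.5378089674711999
```

carry_out --series '[{"jaw": 0, "travel": [0.545, -0.094, 0], "twist": 0}, {"jaw": 0, "travel": [0.545, -0.094, 0], "twist": 0}, {"jaw": 0, "travel": [0, 0, 0.7], "twist": 0}, {"jaw": 0, "travel": [0, 0, 0.8], "twist": 0}, {"jaw": 0, "travel": [0, 0, 0.8], "twist": 0}, {"jaw": 0, "travel": [0, 0, 0.8], "twist": 0}, {"jaw": 0, "travel": [0, 0, 0.6], "twist": 0}, {"jaw": 0, "travel": [0, 0, 0], "twist": 0}]'

```text
time: 20.5
tool_pos: [0.5377, 0.1543, 0.2127]
tool_rot: [-3.135, 0.003, 1.364]
contact_force: [0.4, 0.6, 0.1]
opening: 0.0123
```

```bash
python3 look.py w7
```

```text
20.55 [0.5391 0.1547 0.2152] [-3.1392  0.0013  1.3639] [-0.129   0.0804  1.0333] [ 0.1431  0.4184  1.4399 -0.0004  1.2861  0.3501]
```

carry_out --series '[{"jaw": 0, "travel": [0.03, 0, 0.4], "twist": 0}, {"jaw": 0, "travel": [0, 0, 0.5], "twist": 0}, {"jaw": 0, "travel": [0, 0, 0.45], "twist": 0}, {"jaw": 0, "travel": [0, 0, 0.25], "twist": 0}, {"jaw": 0, "travel": [0, 0, 0.087], "twist": 0}, {"jaw": 0, "travel": [0, 0, 0], "twist": 0}, {"jaw": 0, "travel": [0, 0, 0], "twist": 0}]'

```text
time: 21.42
tool_pos: [0.5404, 0.1577, 0.1158]
tool_rot: [3.14, -0.001, 1.365]
contact_force: [0.0, -0.3, -1.5]
opening: 0.0123
```

```bash
python3 look.py w8
python3 - <<'E'
from h import *
np.set_printoptions(precision=4,suppress=True)
b=robot.read_camera("scene"); t=robot.read_camera("top"); cv2.imwrite("pics/s8.png",b); cv2.imwrite("pics/t8.png",t)
a=cv2.imread("pics/w8.png"); C=cam("wrist"); Cs=cam("scene")
s=robot.observe(); p=s["tool_pos"]; th=-.2025
c,sn=np.cos(th),np.sin(th); R=np.array([[c,-sn,0],[sn,c,0],[0,0,1]])
o=np.array([.539,.157,.110])
def dot(im,C,P,col,S=1):
    for q in proj(C,P): cv2.circle(im,tuple(int(round(v)) for v in q),2 if S else 1,col,-1)
# predicted cell cover-top corners and lower corners (expected in hand)
cc=np.array([p[0],p[1],p[2]-.004]); P=[cc+R@np.array([x,y,z]) for x in(-.00625,.00625) for y in(-.02125,.02125) for z in(-.026,.019,.026)]
dot(a,C,P,(0,0,255)); dot(a,C,[o+R@np.array([0,y,0]) for y in np.linspace(-.07,.07,8)],(0,255,0))
z=cv2.resize(b[150:230,255:395],None,fx=5,fy=5,interpolation=cv2.INTER_CUBIC)
for q in proj(Cs,P): cv2.circle(z,tuple(int(v) for v in (q-[255,150])*5),3,(0,0,255),-1)
for q in proj(Cs,[o+R@np.array([0,y,0]) for y in (-.07,0,.07)]): cv2.circle(z,tuple(int(v) for v in (q-[255,150])*5),3,(0,255,0),-1)
z2=cv2.resize(z,(400,300)); 
cv2.imwrite("pics/v8.png",np.vstack([np.hstack([cv2.resize(a,(400,300)),cv2.resize(b[120:300,120:400],(400,300))]),cv2.resize(z,(800,300))]))
E
```

```text
21.475 [0.5403 0.1577 0.1156] [ 3.1399 -0.0005  1.3652] [ 0.0896  0.307  -0.0945] [ 0.1479  0.5181  1.5726 -0.0001  1.0491  0.3536]
```

View pics/v8.png

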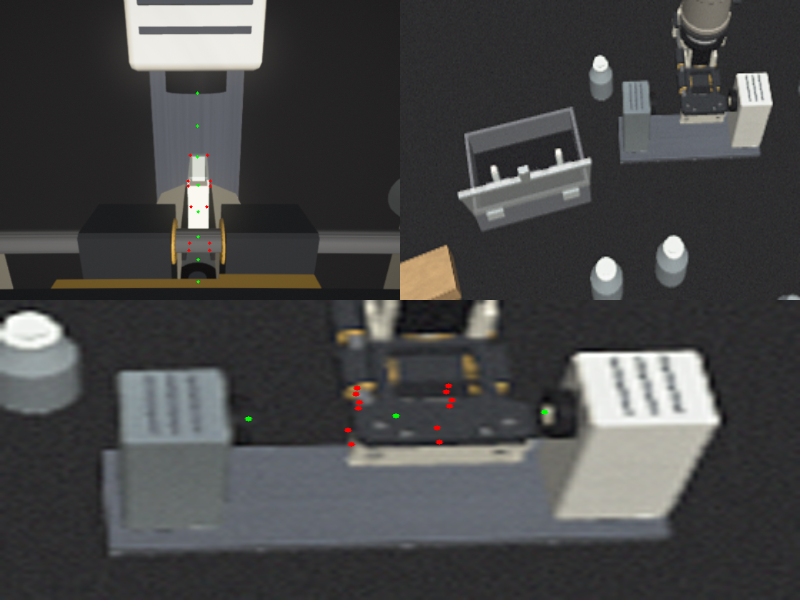

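The cell sits on the projected light axis in the wrist view: cell centre at col 198, axis at col 197. The lid is open and the bystanders are in place. I'll trim about 0.8 mm, measure once more against the lamp snout in the same image, and then hand in.

carry_out --series '[{"jaw": 0, "travel": [0, -0.014, 0.02], "twist": 0}, {"jaw": 0, "travel": [0, 0, 0], "twist": 0}, {"jaw": 0, "travel": [0, 0, 0], "twist": 0}, {"jaw": 0, "travel": [0, 0, 0], "twist": 0}]'

```text
time: 22.08
tool_pos: [0.5389, 0.1578, 0.1135]
tool_rot: [3.142, 0.0, 1.365]
contact_force: [-0.6, -0.2, -0.5]
opening: 0.0123
```

```bash
python3 look.py w9
python3 - <<'E'
from h import *
np.set_printoptions(precision=4,suppress=True)
C=cam("wrist"); g=cv2.cvtColor(cv2.imread("pics/w9.png"),cv2.COLOR_BGR2GRAY).astype(float)
s=robot.observe(); R=Ro.from_euler('xyz',s["tool_rot"]).as_matrix(); p=s["tool_pos"]
def loc(uv,z): return (R.T@(onz(C,uv,z)-p))
for v in (110,118,124):
    r=g[v]; print("snout",v,[u for u in range(205,345) if abs(r[u+1]-r[u-1])>25])
for v in (226,235,290,300,310):
    r=g[v]; e=[u for u in range(240,315) if abs(r[u+1]-r[u-1])>40]; print("cell",v,e)
print(proj(C,[p+R@np.array([x,0,.004+dz]) for x,dz in ((.02125,-.026),(.02125,-.019),(.02125,.026),(.1,0))]))
print("snout centre in tool y:",loc((275,118),.11))
E
```

```text
22.125 [0.5389 0.1578 0.1135] [3.1415 0.0001 1.3652] [-0.2416  0.3865 -0.6049] [ 0.1484  0.5195  1.5771 -0.0001  1.0449  0.3541]
snout 110 [211, 212, 234, 235, 321, 322, 344]
snout 118 [211, 212, 234, 235, 320, 321, 343, 344]
snout 124 [212, 213, 234, 235, 320, 321, 343, 344]
cell 226 [268, 269, 286, 287]
cell 235 [268, 269, 286, 287]
cell 290 [245, 246, 256, 262, 263, 264, 291, 292, 293, 298, 299, 309, 310]
cell 300 [245, 246, 254, 255, 262, 263, 264, 291, 292, 293, 300, 308, 309]
cell 310 [242, 253, 254, 262, 263, 264, 291, 292, 293, 300, 301, 307, 313]
[[278.6636 260.2245]
 [278.6068 252.86  ]
 [278.3333 217.3929]
 [278.6536  49.796 ]]
snout centre in tool y: [ 0.074  -0.0015  0.0035]
```

```bash
python3 -c "
from h import *
print(robot.hand_in(), robot.observe()['time'])"
```

```text
the job is handed in; nothing more can be done
the job is handed in; nothing more can be done
```

The job is handed in with the lid open on its stop and the long cell held still in the beam. It was handed in at about 22 s of the 61 s allowed.

- **Lid:** I pinched the tab and swung the lid through its arc to about 1.84 rad, then let go. It rested back on its stop and was still open in the last scene picture.
- **Cell:** I gripped it by its frosted faces with a squeeze setting of 15 N. The opening read 12.3 mm against a nominal 12.5 mm.
- **Position in the beam:**

| Check | Estimate | Limit |
|---|---|---|
| Sideways | under 0.5 mm in the last wrist picture | 5.5 mm |
| Height | about 0.5 mm below the axis | 12 mm |
| Along the beam | about 1 mm from midway | 30 mm |
| In line with the light | about 0.003 rad | 0.12 rad |

- **Bystanders:** those visible in the last scene crop (short cells, flasks, tissue box) stood where they were. I did not re-measure them, and the wash bottle and beaker were outside that crop.

**Contact and disagreement**
- **Lid touched:** while I was descending for the cell, the gripper body touched the open lid at about 8 N. I backed up and gripped about 15 mm deep, on the upper part of the frosted faces.
- **Cameras differ:** the top camera put the light axis about 1.6 mm to one side of the wrist camera's estimate. I used the wrist value, since the lamp snout and the cell window line up in the same picture.
- **Height is indirect:** it assumes the cell did not slip in the fingers. The image overlay matched, but I did not measure it separately.

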